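Make room in a row of food tubs and slide one more in

TASK

Put the lidded food box that stands alone on the counter away in the middle gap of the row of tubs in the tray. The gap is too narrow: gently nudge the tubs on both sides apart, feeling for when they come up snug against the tray's end plates without pressing hard on them, then slide the box down into the gap until it stands flat on the tray floor, square with the row. Don't lift the tubs out or knock them over, leave them all standing upright on the tray floor, and leave the jar alone.

Things in the scene. Friction and masses are not known exactly. Their poses are not given: they have to be found in the camera images.
- tray: White tray fixed to the counter, 78 mm (its x) by 372 mm (its y, along the row), floor 6 mm thick, lip 14 mm high all round, 68 mm clear between the long lips. Origin: centre of its underside; z up. The four tubs stand in it in a row along y, with a 34 to 38 mm gap in the middle and small gaps elsewhere
- tray_mid (a point): Centre of the tray's floor, 6 mm above its origin. Two upright steel end plates (tops 57 mm up) bound the row, inside faces 288 mm apart: four tubs and the box fill this but for 4 mm. They are springy (12 N per mm); sliding two tubs takes 2-5 N; over 20 N is too hard. As a pair they sit anywhere up to 20 mm off this centre along the tray's y (not measured)
- tub_a_mid (a point): Outermost at the tray's -y end: loose rigid white tub with flush grey lid, one of four standing in the tray. 60 mm deep (its x), 50 wide (its y, along the row), 64 tall, 0.2-0.35 kg, upright sides, edges rounded 3 mm. Point: its centre, 32 mm above its underside; z up. Slides on the tray floor if pushed low (under half height), may tip if pushed near the top
- tub_b_mid (a point): On the -y side of the middle gap: loose rigid white tub with flush grey lid, one of four standing in the tray. 60 mm deep (its x), 50 wide (its y, along the row), 64 tall, 0.2-0.35 kg, upright sides, edges rounded 3 mm. Point: its centre, 32 mm above its underside; z up. Slides on the tray floor if pushed low (under half height), may tip if pushed near the top
- tub_c_mid (a point): On the +y side of the middle gap: loose rigid white tub with flush grey lid, one of four standing in the tray. 60 mm deep (its x), 50 wide (its y, along the row), 64 tall, 0.2-0.35 kg, upright sides, edges rounded 3 mm. Point: its centre, 32 mm above its underside; z up. Slides on the tray floor if pushed low (under half height), may tip if pushed near the top
- tub_d_mid (a point): Outermost at the tray's +y end: loose rigid white tub with flush grey lid, one of four standing in the tray. 60 mm deep (its x), 50 wide (its y, along the row), 64 tall, 0.2-0.35 kg, upright sides, edges rounded 3 mm. Point: its centre, 32 mm above its underside; z up. Slides on the tray floor if pushed low (under half height), may tip if pushed near the top
- box_mid (a point): The box to put away, alone on the counter beside the tray: same make as the tubs but wider, 60 mm (its x) by 84 mm (its y), 64 mm tall, 0.2-0.4 kg, edges rounded 3 mm. Point: its centre, 32 mm above its underside; z up. It fits the row only with its x along the tray's x, either way round
- jar_mid (a point): A bystander: round glass jar with a steel cap, 68 mm diameter, 95 mm tall, on the other side of the tray from the box. Point: its centre, half-way up

How it is judged:
By the outcome, as a careful person would: the job done as asked, in the order asked, and still so for the second after the job is handed in, with the robot touching nothing.
It also fails if it takes over 69 s, if anything falls off the work surface, if the arm or the gripper's body presses on something with over 40 N, if the wrist force passes 120 N, or if a joint passes its speed limit or range.

ROBOT

A 6-joint arm with a two-finger parallel gripper is mounted at the origin on the work surface. World frame = base frame: x ahead of the robot, y to its left, z up, the work surface at z = 0. Lengths are in m, angles in rad, forces in N, time in s.
With the tool pointing down it reaches from about 0.3 to 0.775 m from the base axis. Payload 14.6 kg.
Tool frame: the origin (TCP) lies midway between the tips of the shut fingers; the grasp point (between the pads) lies 19 mm behind it; z points along the fingers, y is the direction in which the jaws open and shut (so a half turn about z gives the same grasp; the last joint's range is limited). The gripper opens to 94 mm and grips with 3 to 60 N. Pads are 16 mm wide; open, the fingers measure 119 mm over their backs; the gripper's body (75 mm by 177 mm) begins 78 mm behind the grasp point.
Start: joints at [1.111, 0.3, 1.521, -0, 1.321, -0.067], TCP at [0.211, 0.508, 0.205] pointing down, gripper open.
Joint ranges: [-3.03, 3.03], [-0.79, 2.21], [0.23, 2.52], [-1.04, 4.18], [0, 3.07], [-2.55, 2.55]. Speed limits (rad/s): [2.22, 2.22, 2.57, 3.14, 3.14, 3.14].

INTERFACE

Orientations are given as [roll, pitch, yaw] about the fixed x, y, z axes, in that order (R = Rz(yaw) Ry(pitch) Rx(roll)).
In Python, from station import readout, imaging, job gives the robot as it stands.
- The arm moves only by the tool arm_command, never from a script. Its argument "increments" is a list of rows, each an object with "gripper": the opening, from 0 (shut) to 1 (fully open); "slide": the shift along the world's x, y, z in m, a list of three; "yaw": the turn about the world's z in rad. A call has 1 to 8 rows; each row is the pose to reach, as a shift and turn from the pose commanded when the call began; what a row does not reach only later rows make up. A row lasts 1/8 s, in which the tool goes at most 62.5 mm and 10.7 degrees, less where a joint would pass 70% of its speed; a pose out of reach is approached as far as the arm can. A call with a gripper value outside its range is refused whole. The fingers move at their own pace and stop on an object; "grip_force" is the grip in N (left out, the last holds). Time passes only in rows, so rows that repeat a pose let the fingers close. It gives the time, the measured TCP pose, the force and the opening at its end, in the units of the state.
- readout.get_obs(): the state, without advancing time (a new reading comes with each control period).
- imaging.camera(name): name is "scene" or "side" or "wrist"; returns a dict with "color" (384x512x3 uint8, red, green, blue), "mtx" (3x3 intrinsics, pixels), "rvec" (rotation vector, rad) and "tvec" (3), from world to camera coordinates, as OpenCV has them. Camera axes: x right, y down, z forward; pixel columns grow to the right and rows downward; lengths in m; the calibration is good to about 2 mm. A picture is of the moment at which its call begins. There is no depth.
- job.hand_in(): hands the job in, once; it reports no verdict.
The state is a dict: "time_s": time; "qpos": joint angles; "joint_vel": joint speeds; "tau": joint torques, N m; "ee_pos": TCP position; "eef_rot": TCP orientation; "force": force on the tool from outside, world axes, zero at the start; "moment": the same for the moment, N m; "grip_width": finger opening in m.
Only numpy, scipy, OpenCV 4.12 (cv2) and the standard library are available. Lean on these libraries where they do the work, as an engineer would, in place of code of your own. Each camera call takes 0.05 s, during which the arm holds its last target. There are 200 camera calls.

## Working session

There is one attempt and no reset: what is moved stays moved. The work goes in short steps, Python scripts to look and compute and a tool call to move; the robot and the scene stay as the last step left them, time stands still between calls to the robot, and variables do not carry over. Pictures are saved under pics/ and viewed, about 8 in all and at most 12, crops included, and the job is handed in when it is done.

Besides the shell and the picture viewer there is one more tool, called after ">>>" as name(argument=value, ...), one argument or row to a line, values as JSON. arm_command: Moves the arm, as the interface text tells. Its arguments: {"type":"object","properties":{"increments":{"type":"array","items":{"type":"object","properties":{"gripper":{"type":"number"},"slide":{"type":"array","items":{"type":"number"}},"yaw":{"type":"number"}}}},"grip_force":{"type":"number"}},"required":["increments"]}

```bash
mkdir -p pics; python3 - <<'E'
from station import readout, imaging
import cv2,numpy as np
o=readout.get_obs();print({k:np.round(v,3) for k,v in o.items()})
ims=[]
for n in("scene","side","wrist"):
    c=imaging.camera(n);np.savez(f"pics/{n}0.npz",**c)
    cv2.imwrite(f"pics/{n}0.png",cv2.resize(c["color"][:,:,::-1],(768,576)))
    R=cv2.Rodrigues(c["rvec"])[0];print(n,np.round(-R.T@np.ravel(c["tvec"]),3),np.round(R[2],2),c["mtx"][0,0])
E
```

```text
{'time_s': np.float64(0.0), 'qpos': array([ 1.111,  0.3  ,  1.522, -0.   ,  1.321, -0.067]), 'joint_vel': array([-0.002, -0.001,  0.   , -0.001,  0.001, -0.   ]), 'tau': array([-1.0000e-03, -5.3181e+01, -3.5274e+01,  7.1000e-02,  2.4000e-02,
       -0.0000e+00]), 'ee_pos': array([0.21 , 0.508, 0.205]), 'eef_rot': array([-3.14 , -0.   ,  2.749]), 'force': array([0.005, 0.75 , 0.626]), 'moment': array([-0.016,  0.013, -0.027]), 'grip_width': np.float64(0.094)}
scene [1.266 0.034 0.525] [-0.84 -0.02 -0.55] 350.5636073768736
side [-0.172 -0.656  0.74 ] [ 0.59  0.55 -0.58] 401.2411240503316
wrist [0.141 0.536 0.384] [ 0.24 -0.1  -0.97] 289.6322629095745
```

View pics/scene0.png

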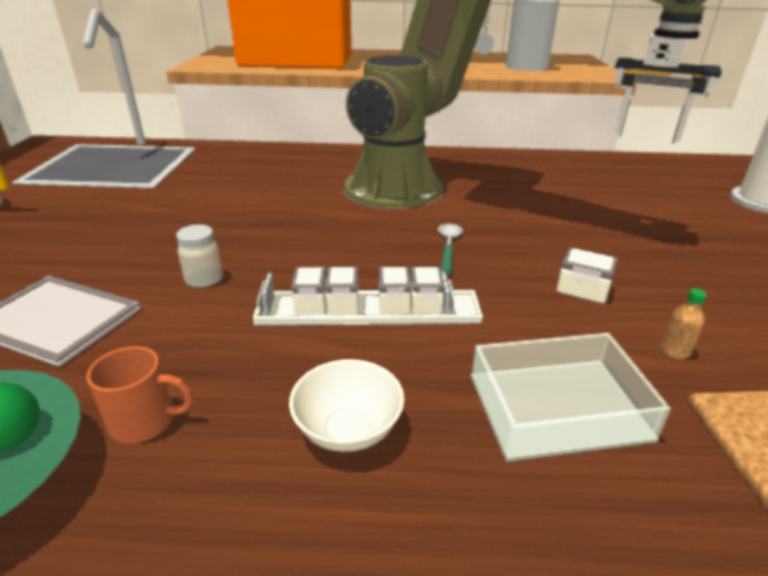

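View pics/side0.png

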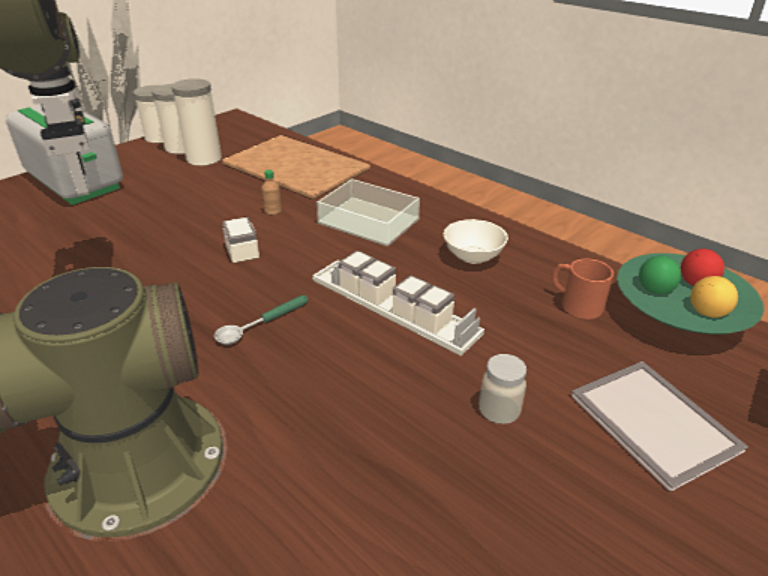

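The scene view (scaled by 1.5) shows the tray at about (255–481, 290–323), with tubs at columns 310, 342, 395 and 427, the box at (588,275) and the jar at (200,255). The side view agrees: box (241,240), tray (313,276)–(483,325), jar (503,390).

```bash
cat > h.py <<'E'
import numpy as np, cv2
def cast(c,uv,z):
    uv=np.asarray(uv,float).reshape(-1,1,2)
    R=cv2.Rodrigues(np.asarray(c["rvec"],float))[0]; C=-R.T@np.ravel(c["tvec"])
    p=cv2.undistortPoints(uv,np.asarray(c["mtx"],float),None).reshape(-1,2)
    d=np.c_[p,np.ones(len(p))]@R
    return C+d*((z-C[2])/d[:,2])[:,None]
def proj(c,P):
    return cv2.projectPoints(np.asarray(P,float).reshape(-1,1,3),np.asarray(c["rvec"],float),np.asarray(c["tvec"],float),np.asarray(c["mtx"],float),None)[0].reshape(-1,2)
E
python3 - <<'E'
from h import *
s=np.load("pics/scene0.npz");d=np.load("pics/side0.npz")
f=lambda c,l,z:print(np.round(cast(c,np.array(l)/1.5,z),3))
f(s,[(254,323),(481,320)],0);f(s,[(567,250),(616,256),(612,278),(560,268)],.064);f(s,[(310,273),(342,273),(395,273),(427,273)],.064)
f(d,[(313,276),(462,350),(483,325),(345,252)],.014);f(d,[(224,222),(250,219),(257,238),(231,241)],.064)
f(d,[(353,259),(376,267),(411,285),(435,294)],.064);f(d,[(503,365)],.095);f(s,[(197,232)],.095)
E
```

```text
[[ 0.588 -0.207  0.   ]
 [ 0.558  0.166  0.   ]]
[[0.423 0.328 0.064]
 [0.439 0.411 0.064]
 [0.515 0.38  0.064]
 [0.488 0.301 0.064]]
[[ 0.53  -0.121  0.064]
 [ 0.527 -0.068  0.064]
 [ 0.522  0.02   0.064]
 [ 0.518  0.073  0.064]]
[[ 0.488  0.155  0.014]
 [ 0.517 -0.212  0.014]
 [ 0.601 -0.199  0.014]
 [ 0.599  0.173  0.014]]
[[0.445 0.401 0.064]
 [0.494 0.37  0.064]
 [0.454 0.293 0.064]
 [0.408 0.323 0.064]]
[[ 0.539  0.085  0.064]
 [ 0.55   0.031  0.064]
 [ 0.551 -0.06   0.064]
 [ 0.561 -0.112  0.064]]
[[ 0.456 -0.329  0.095]]
[[ 0.457 -0.329  0.095]]
```

View pics/wrist0.png

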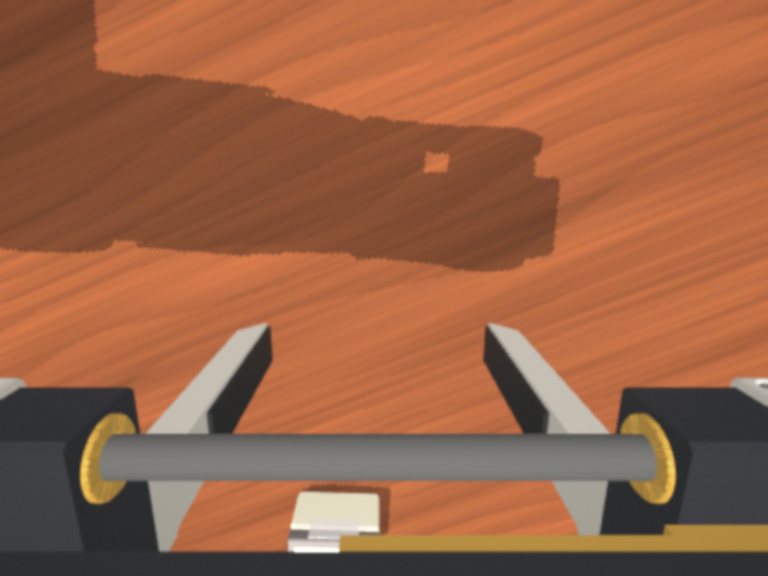

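>>> arm_command(
  increments=[
    {"slide":[0.03,-0.03,0.005],"yaw":-0.16},
    {"slide":[0.07,-0.06,0.01],"yaw":-0.32},
    {"slide":[0.11,-0.1,0.02],"yaw":-0.48},
    {"slide":[0.15,-0.14,0.03],"yaw":-0.64},
    {"slide":[0.19,-0.18,0.03],"yaw":-0.8},
    {"slide":[0.22,-0.21,0.03],"yaw":-0.96},
    {"slide":[0.24,-0.23,0.03],"yaw":-1.12},
    {"slide":[0.24,-0.23,0.03],"yaw":-1.2},
  ],
)

```text
invalid input
```

```bash
python3 - <<'E'
from station import readout, imaging
import cv2,numpy as np
c=imaging.camera("wrist");np.savez("pics/wbox.npz",**c);cv2.imwrite("pics/wbox.png",c["color"][:,:,::-1])
o=readout.get_obs();print(o["ee_pos"],o["eef_rot"],o["time_s"])
E
```

```text
[0.2104722  0.50797227 0.20513136] [-3.14093473e+00 -4.86167106e-05  2.74874263e+00] 0.2
```

>>> arm_command(
  increments=[
    {"slide":[0.01,-0.05,0.0],"yaw":0.02},
    {"slide":[0.03,-0.1,0.0],"yaw":0.05},
    {"slide":[0.045,-0.15,0.0],"yaw":0.1},
    {"slide":[0.06,-0.2,0.0],"yaw":0.1},
    {"slide":[0.07,-0.25,0.0],"yaw":0.1},
    {"slide":[0.08,-0.3,0.0],"yaw":0.1},
    {"slide":[0.08,-0.35,0.0],"yaw":0.1},
    {"slide":[0.08,-0.37,0.0],"yaw":0.1},
  ],
)

```text
invalid input
```

```bash
python3 - <<'E'
from station import readout, imaging
import cv2,numpy as np
c=imaging.camera("wrist");np.savez("pics/wtray.npz",**c)
b=np.load("pics/wbox.npz")["color"]
cv2.imwrite("pics/both.png",cv2.resize(np.hstack([b[:300],c["color"][:300]]),None,fx=.78,fy=.78)[:,:,::-1])
cv2.imwrite("pics/wtray.png",c["color"][:,:,::-1])
o=readout.get_obs();print(o["ee_pos"],o["eef_rot"],o["time_s"],o["force"])
E
```

```text
[0.21047932 0.50800931 0.20517872] [-3.14107407e+00 -3.79390280e-05  2.74874849e+00] 0.25 [ 0.41251788 -0.28705587  0.10769736]
```

View pics/wbox.png

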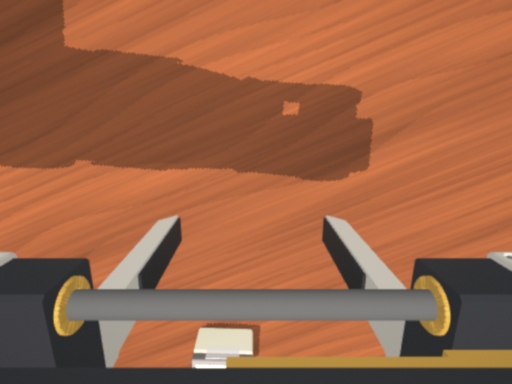

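View pics/wtray.png

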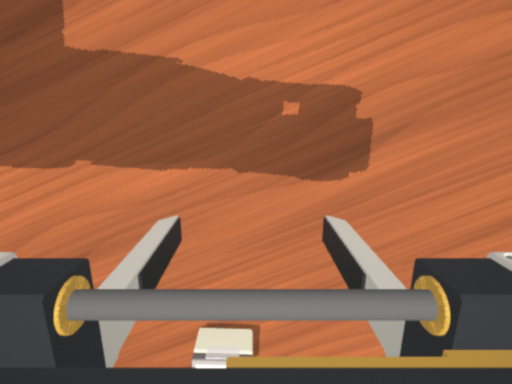

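The moves were refused, most likely because every row needs a "gripper" value. Both pictures therefore still show the start view, with the box at (223,345).

>>> arm_command(
  increments=[
    {"gripper":1,"slide":[0.03,-0.03,0.005],"yaw":-0.16},
    {"gripper":1,"slide":[0.07,-0.06,0.01],"yaw":-0.32},
    {"gripper":1,"slide":[0.11,-0.1,0.02],"yaw":-0.48},
    {"gripper":1,"slide":[0.15,-0.14,0.03],"yaw":-0.64},
    {"gripper":1,"slide":[0.19,-0.18,0.03],"yaw":-0.8},
    {"gripper":1,"slide":[0.22,-0.21,0.03],"yaw":-0.96},
    {"gripper":1,"slide":[0.24,-0.23,0.03],"yaw":-1.12},
    {"gripper":1,"slide":[0.24,-0.23,0.03],"yaw":-1.2},
  ],
)

```text
time_s: 1.25
ee_pos: [0.4516, 0.2767, 0.2352]
eef_rot: [-3.141, 0.0, 1.542]
force: [-0.8, -0.4, 0.6]
grip_width: 0.0938
```

```bash
python3 - <<'E'
from station import readout, imaging
import numpy as np
c=imaging.camera("wrist");np.savez("pics/wbox.npz",**c)
o=readout.get_obs();print(o["ee_pos"],o["eef_rot"],o["time_s"])
E
```

```text
[0.45107481 0.27727947 0.23521398] [-3.14122639e+00  2.11494552e-04  1.54034370e+00] 1.3
```

>>> arm_command(
  increments=[
    {"gripper":0.5,"slide":[0.01,-0.05,0.0],"yaw":0.02},
    {"gripper":0.27,"slide":[0.03,-0.1,0.0],"yaw":0.05},
    {"gripper":0.27,"slide":[0.045,-0.15,0.0],"yaw":0.1},
    {"gripper":0.27,"slide":[0.06,-0.2,0.0],"yaw":0.1},
    {"gripper":0.27,"slide":[0.07,-0.25,0.0],"yaw":0.1},
    {"gripper":0.27,"slide":[0.08,-0.3,0.0],"yaw":0.1},
    {"gripper":0.27,"slide":[0.08,-0.35,0.0],"yaw":0.1},
    {"gripper":0.27,"slide":[0.08,-0.37,0.0],"yaw":0.1},
  ],
)

```text
time_s: 2.3
ee_pos: [0.5303, -0.0937, 0.2353]
eef_rot: [-3.141, -0.0, 1.648]
force: [0.6, 0.5, -0.3]
grip_width: 0.0259
```

```bash
python3 - <<'E'
from station import readout, imaging
import cv2,numpy as np
c=imaging.camera("wrist");np.savez("pics/wtray.npz",**c)
b=np.load("pics/wbox.npz")["color"]
cv2.imwrite("pics/both.png",np.vstack([b[:290],c["color"][:300]])[:,:,::-1])
o=readout.get_obs();print(o["ee_pos"],o["eef_rot"],o["time_s"],o["force"],o["grip_width"])
E
```

```text
[ 0.53035559 -0.09457216  0.23526478] [-3.14123847e+00  2.92830498e-04  1.64769064e+00] 2.35 [-0.73212257 -1.97813159  0.17979063] 0.025603684000226504
```

View pics/both.png

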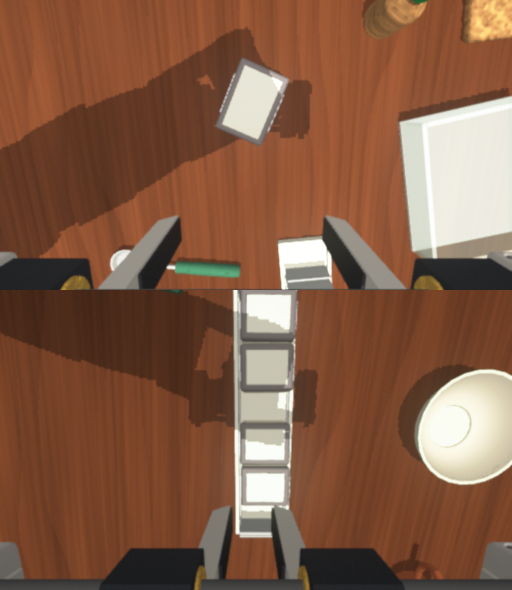

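The top half shows the box lid with corners at (248,59), (289,78), (262,144) and (216,125). The bottom half shows the row of lids with centres near column 266, rows 24, 76, 152 and 196, and the gap at rows about 99–132.

```bash
cat > lids.py <<'E'
from h import *
def lids(c,roi,lo=140):
    # bright lid panels: (centre xy, sides, long-edge angle) on the lid plane
    x0,y0,x1,y1=roi; im=c["color"][y0:y1,x0:x1]
    m=((im.min(2)>lo)&(im.max(2).astype(int)-im.min(2)<70)).astype(np.uint8)
    out=[]
    for k in cv2.findContours(m,cv2.RETR_EXTERNAL,cv2.CHAIN_APPROX_NONE)[0]:
        if cv2.contourArea(k)<400: continue
        P=cast(c,k.reshape(-1,2)+[x0,y0],c.get("z",.07) if isinstance(c,dict) else .07)[:,:2]
        r=cv2.minAreaRect((P*1000).astype(np.float32)); out.append((np.round(r[0],1),np.round(r[1],1),round(r[2],1)))
    return out
E
python3 - <<'E'
from lids import *
for n,roi,z in(("wbox",(195,40,310,160),.064),("wtray",(225,0,310,215),.07)):
    c=dict(np.load(f"pics/{n}.npz"));c["z"]=z
    for lo in (120,150): 
        for r in lids(c,roi,lo):print(n,lo,*r)
c=dict(np.load("pics/wbox.npz"));print(np.round(cast(c,[(248,59),(289,78),(262,144),(216,125)],.064),4))
c=dict(np.load("pics/wtray.npz"));print(np.round(cast(c,[(243,53),(292,53),(242,99),(293,99),(241,132),(291,132),(240,174),(291,174)],.07),4))
g=cv2.cvtColor(c["color"],cv2.COLOR_RGB2GRAY)
print(g[0:215:3,268])
E
```

```text
wbox 120 [456.4 362.4] [77.5 55.7] 65.8
wbox 150 [455.6 362.9] [75.5 51.5] 65.4
wtray 120 [540.9  24.1] [53.7 49.9] 4.2
wtray 120 [537.3 -23.1] [ 68.4 237.6] 4.3
wtray 150 [ 547.6 -119.3] [53.  43.9] 4.5
wtray 150 [543.3 -68. ] [52.  39.5] 4.1
wtray 150 [543.8 -50.4] [59.4 93. ] 5.9
wtray 150 [538.2  19.3] [47.4 36.6] 4.5
wtray 150 [534.4  73.8] [48.  36.4] 4.5
wtray 150 [507.7 -25.4] [  7.8 237.4] 4.2
[[0.4504 0.409  0.064 ]
 [0.4963 0.3878 0.064 ]
 [0.4644 0.3142 0.064 ]
 [0.4104 0.338  0.064 ]]
[[ 0.5094  0.0425  0.07  ]
 [ 0.5628  0.0467  0.07  ]
 [ 0.5116 -0.0055  0.07  ]
 [ 0.5694 -0.001   0.07  ]
 [ 0.513  -0.0423  0.07  ]
 [ 0.5713 -0.0378  0.07  ]
 [ 0.5153 -0.0924  0.07  ]
 [ 0.5769 -0.0875  0.07  ]]
[138 150 249 250 251 251 251 251 251 251 219 197 198 197 159 105  91  89
 103 106 177 197 197 196 195 195 196 196 196 195 195 188 104  91 143 193
 192 193 192 193 192 193 193 187 124 103 121 193 194 194 193 195 252 252
 252 252 250 167 141 104 161 201 252 252 252 252 252 252 252 252 250 163]
```

>>> arm_command(
  increments=[
    {"gripper":0.27,"slide":[0.006,0.04,0],"yaw":-0.004},
    {"gripper":0.27,"slide":[0.011,0.073,-0.02],"yaw":-0.004},
    {"gripper":0.27,"slide":[0.011,0.073,-0.07],"yaw":-0.004},
    {"gripper":0.27,"slide":[0.011,0.073,-0.12],"yaw":-0.004},
    {"gripper":0.27,"slide":[0.011,0.073,-0.14],"yaw":-0.004},
    {"gripper":0.27,"slide":[0.011,0.073,-0.15],"yaw":-0.004},
    {"gripper":0.27,"slide":[0.011,0.073,-0.15],"yaw":-0.004},
  ],
)

```text
time_s: 3.22
ee_pos: [0.5416, -0.0182, 0.0856]
eef_rot: [-3.142, -0.0, 1.646]
force: [-0.6, 0.9, -0.1]
grip_width: 0.0254
```

```bash
python3 - <<'E'
from station import readout, imaging
import cv2,numpy as np
w=imaging.camera("wrist");np.savez("pics/w3.npz",**w);s=imaging.camera("side")
a=cv2.resize(w["color"],(512,384))
b=cv2.resize(s["color"][130:260,190:360],(512,390))[:200+190]
cv2.imwrite("pics/v3.png",cv2.resize(np.vstack([a[100:],b[:310]]),(512,594))[:,:,::-1])
o=readout.get_obs();print(o["ee_pos"],o["eef_rot"],o["time_s"],o["force"],o["grip_width"])
E
```

```text
[ 0.54205159 -0.01859905  0.08650431] [3.14004761e+00 2.09969143e-04 1.64529809e+00] 3.325 [ 0.08816734 -0.19696034 -0.04308025] 0.02516461077545038
```

View pics/v3.png

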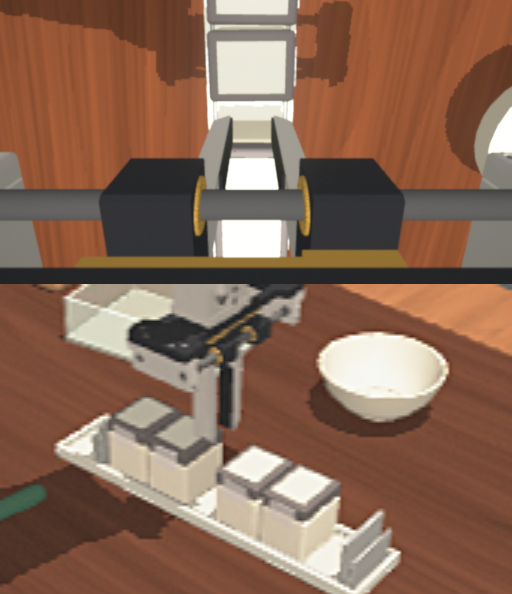

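The wrist crop shows tub C's near lid edge at image row about 201, columns 208–297. In the side crop the fingers hang above the gap.

```bash
python3 - <<'E'
from h import *
c=np.load("pics/w3.npz");print(np.round(cast(c,[(208,201),(252,201),(297,201),(210,131),(252,131),(296,131)],.07),4))
print(cv2.cvtColor(c["color"],cv2.COLOR_RGB2GRAY)[190:260:2,252])
E
```

```text
[[ 0.5092 -0.0064  0.07  ]
 [ 0.5401 -0.004   0.07  ]
 [ 0.5716 -0.0016  0.07  ]
 [ 0.5087  0.042   0.07  ]
 [ 0.5364  0.0441  0.07  ]
 [ 0.5653  0.0463  0.07  ]]
[232 229 158 128 126 132 254 255 237 234 235 235 234 234 234 209 184 184
 185 185 186 187 188 188 199 227 169  97  98 118 156 184 194 193 240]
```

>>> arm_command(
  increments=[
    {"gripper":0.27,"slide":[0,-0.003,0]},
    {"gripper":0.27,"slide":[0,-0.003,-0.02]},
    {"gripper":0.27,"slide":[0,-0.003,-0.04]},
    {"gripper":0.27,"slide":[0,-0.003,-0.055]},
    {"gripper":0.27,"slide":[0,-0.003,-0.065]},
    {"gripper":0.27,"slide":[0,-0.003,-0.069]},
    {"gripper":0.27,"slide":[0,-0.003,-0.069]},
  ],
)

```text
invalid input
```

>>> arm_command(
  increments=[
    {"gripper":0.27,"slide":[0,-0.003,0],"yaw":0},
    {"gripper":0.27,"slide":[0,-0.003,-0.02],"yaw":0},
    {"gripper":0.27,"slide":[0,-0.003,-0.04],"yaw":0},
    {"gripper":0.27,"slide":[0,-0.003,-0.055],"yaw":0},
    {"gripper":0.27,"slide":[0,-0.003,-0.065],"yaw":0},
    {"gripper":0.27,"slide":[0,-0.003,-0.069],"yaw":0},
    {"gripper":0.27,"slide":[0,-0.003,-0.069],"yaw":0},
  ],
)

```text
time_s: 4.2
ee_pos: [0.5417, -0.0219, 0.0166]
eef_rot: [3.141, 0.0, 1.645]
force: [-0.2, -0.9, 0.3]
grip_width: 0.0254
```

```bash
python3 - <<'E'
from station import imaging
from h import *
c=imaging.camera("side");s=imaging.camera("scene");np.savez("pics/s4.npz",**s)
print(np.round(cast(c,[(222.3,179.3),(304.3,217),(317.7,207)],.057),3))
a=cv2.resize(s["color"][170:225,160:330],None,fx=4.5,fy=4.5,interpolation=3)
b=cv2.resize(c["color"][145:245,195:330],None,fx=3.4,fy=3.4,interpolation=3)
v=np.zeros((a.shape[0]+b.shape[0],765,3),np.uint8);v[:a.shape[0],:a.shape[1]]=a;v[a.shape[0]:,:b.shape[1]]=b
cv2.imwrite("pics/v4.png",v[:,:,::-1]);print(a.shape,b.shape)
E
```

```text
[[ 0.493  0.095  0.057]
 [ 0.522 -0.193  0.057]
 [ 0.581 -0.193  0.057]]
(248, 765, 3) (340, 459, 3)
```

View pics/v4.png

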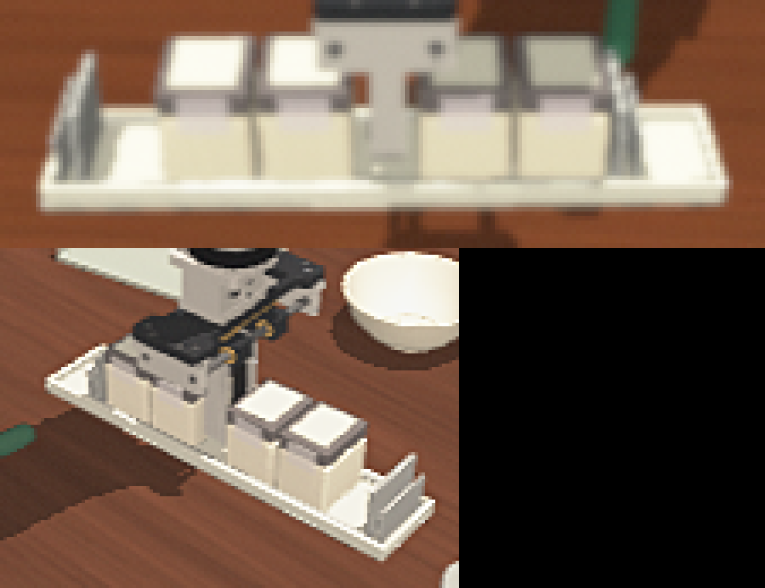

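Top (scene): tub D's right edge (607) nearly meets the +y plate (610), while tub A (160) stands about 34 mm from the −y plate (100). The bottom (side) view agrees. I'll push +y first, in small steps.

>>> arm_command(
  increments=[
    {"gripper":0.27,"slide":[0,0.003,0],"yaw":0},
    {"gripper":0.27,"slide":[0,0.006,0],"yaw":0},
    {"gripper":0.27,"slide":[-0.001,0.008,0],"yaw":0},
    {"gripper":0.27,"slide":[-0.001,0.01,0],"yaw":0},
    {"gripper":0.27,"slide":[-0.001,0.011,0],"yaw":0},
    {"gripper":0.27,"slide":[-0.001,0.011,0],"yaw":0},
  ],
)

```text
time_s: 5.05
ee_pos: [0.5406, -0.0109, 0.0165]
eef_rot: [3.141, 0.0, 1.645]
force: [-0.2, -2.2, 2.3]
grip_width: 0.0249
```

>>> arm_command(
  increments=[
    {"gripper":0.27,"slide":[0,0.0005,0],"yaw":0},
    {"gripper":0.27,"slide":[0,0.001,0],"yaw":0},
  ],
)

```text
time_s: 5.3
ee_pos: [0.5406, -0.0101, 0.0165]
eef_rot: [3.141, 0.0, 1.645]
force: [1.0, -4.9, 3.0]
grip_width: 0.0257
```

>>> arm_command(
  increments=[
    {"gripper":0.27,"slide":[0,0.0005,0],"yaw":0},
    {"gripper":0.27,"slide":[0,0.001,0],"yaw":0},
  ],
)

```text
time_s: 5.55
ee_pos: [0.5406, -0.009, 0.0165]
eef_rot: [3.141, 0.0, 1.645]
force: [0.1, -5.4, 3.0]
grip_width: 0.0254
```

>>> arm_command(
  increments=[
    {"gripper":0.27,"slide":[0,0.0005,0],"yaw":0},
    {"gripper":0.27,"slide":[0,0.0005,0],"yaw":0},
  ],
)

```text
time_s: 5.8
ee_pos: [0.5406, -0.0084, 0.0165]
eef_rot: [3.141, 0.0, 1.645]
force: [1.1, -4.3, 3.6]
grip_width: 0.0251
```

>>> arm_command(
  increments=[
    {"gripper":0.27,"slide":[0,0.0005,0],"yaw":0},
    {"gripper":0.27,"slide":[0,0.0005,0],"yaw":0},
  ],
)

```text
time_s: 6.05
ee_pos: [0.5405, -0.0079, 0.0165]
eef_rot: [3.142, -0.0, 1.645]
force: [0.3, -4.5, 3.6]
grip_width: 0.0257
```

```bash
python3 - <<'E'
from station import readout, imaging
from h import *
s=imaging.camera("scene");o=readout.get_obs();print(o["force"],o["moment"],o["ee_pos"])
a=np.load("pics/s4.npz")["color"]
for im in(a,s["color"]):
    for r in(198,204): print(cv2.cvtColor(im,cv2.COLOR_RGB2GRAY)[r,248:306])
E
```

```text
[ 0.438312   -3.61944004  3.39194078] [-0.79946778  0.04420711  0.06192111] [ 0.5405513  -0.00788994  0.01647427]
[187 187 184 176 170 190 211 218 219 219 218 216 217 217 217 218 218 216
 217 217 217 219 219 218 205 170 158 189 212 219 218 219 217 218 218 217
 219 218 217 218 218 218 217 219 221 221 208 161 130 150 158 139 134 171
 223 245 249 250]
[166 173 176 175 173 193 211 217 218 218 218 217 218 218 219 218 218 218
 218 219 218 218 218 217 206 174 163 192 212 218 219 218 218 218 217 218
 218 218 218 218 217 218 218 218 217 211 180 140 131 149 154 138 124 137
 183 238 249 250]
[212 190 185 184 185 185 181 178 194 213 219 218 218 217 217 216 216 216
 217 217 218 216 216 218 218 219 218 208 198 205 214 218 219 218 216 217
 217 216 217 217 217 217 216 217 217 218 218 208 180 165 157 132 125 159
 184 207 239 249]
[221 192 178 171 169 169 167 170 194 211 218 218 218 218 217 217 217 218
 217 217 218 218 218 217 217 217 211 194 197 210 217 219 217 218 218 218
 218 218 218 218 217 217 218 218 217 218 217 204 165 151 152 138 124 136
 182 237 249 250]
```

>>> arm_command(
  increments=[
    {"gripper":0.27,"slide":[0,0.0005,0],"yaw":0},
    {"gripper":0.27,"slide":[0,0.0005,0],"yaw":0},
  ],
)

```text
time_s: 6.35
ee_pos: [0.5405, -0.0074, 0.0164]
eef_rot: [-3.142, 0.0, 1.645]
force: [0.8, -3.6, 4.8]
grip_width: 0.0252
```

>>> arm_command(
  increments=[
    {"gripper":0.27,"slide":[0,0.0005,0],"yaw":0},
    {"gripper":0.27,"slide":[0,0.0005,0],"yaw":0},
  ],
)

```text
time_s: 6.6
ee_pos: [0.5405, -0.0071, 0.0164]
eef_rot: [-3.141, 0.0, 1.645]
force: [0.2, -7.5, 3.7]
grip_width: 0.0254
```

>>> arm_command(
  increments=[
    {"gripper":0.27,"slide":[0,0.0003,0],"yaw":0},
    {"gripper":0.27,"slide":[0,0.0003,0],"yaw":0},
  ],
)

```text
time_s: 6.85
ee_pos: [0.5405, -0.007, 0.0165]
eef_rot: [-3.141, 0.001, 1.645]
force: [-0.7, -8.6, 4.1]
grip_width: 0.0254
```

>>> arm_command(
  increments=[
    {"gripper":0.27,"slide":[0,0.0004,0],"yaw":0},
    {"gripper":0.27,"slide":[0,0.0004,0],"yaw":0},
  ],
)

```text
time_s: 7.1
ee_pos: [0.5405, -0.0068, 0.0165]
eef_rot: [-3.141, 0.001, 1.645]
force: [-1.8, -9.8, 3.4]
grip_width: 0.0254
```

Force rises to about 10 N with almost no travel, so C and D are snug on the +y plate. Now −y.

>>> arm_command(
  increments=[
    {"gripper":0.27,"slide":[0.0,-0.008,0],"yaw":0},
    {"gripper":0.27,"slide":[0.001,-0.016,0],"yaw":0},
    {"gripper":0.27,"slide":[0.001,-0.02,0],"yaw":0},
    {"gripper":0.27,"slide":[0.002,-0.023,0],"yaw":0},
    {"gripper":0.27,"slide":[0.002,-0.026,0],"yaw":0},
    {"gripper":0.27,"slide":[0.002,-0.029,0],"yaw":0},
    {"gripper":0.27,"slide":[0.002,-0.032,0],"yaw":0},
    {"gripper":0.27,"slide":[0.0025,-0.035,0],"yaw":0},
  ],
)

```text
time_s: 8.1
ee_pos: [0.5429, -0.0412, 0.0164]
eef_rot: [-3.141, -0.0, 1.645]
force: [-1.6, 2.3, 1.3]
grip_width: 0.0253
```

>>> arm_command(
  increments=[
    {"gripper":0.27,"slide":[0.0,-0.003,0],"yaw":0},
    {"gripper":0.27,"slide":[0.0005,-0.006,0],"yaw":0},
    {"gripper":0.27,"slide":[0.0007,-0.009,0],"yaw":0},
    {"gripper":0.27,"slide":[0.001,-0.012,0],"yaw":0},
    {"gripper":0.27,"slide":[0.001,-0.015,0],"yaw":0},
    {"gripper":0.27,"slide":[0.001,-0.017,0],"yaw":0},
    {"gripper":0.27,"slide":[0.001,-0.019,0],"yaw":0},
    {"gripper":0.27,"slide":[0.001,-0.019,0],"yaw":0},
  ],
)

```text
time_s: 9.1
ee_pos: [0.5441, -0.0605, 0.0165]
eef_rot: [3.141, 0.0, 1.645]
force: [-0.0, 0.4, 0.2]
grip_width: 0.0253
```

```bash
python3 - <<'E'
from station import readout, imaging
from h import *
s=imaging.camera("scene");o=readout.get_obs();print(o["force"],o["ee_pos"],o["time_s"])
c=imaging.camera("side")
a=cv2.resize(s["color"][170:225,160:330],None,fx=4.5,fy=4.5,interpolation=3)
b=cv2.resize(c["color"][145:245,195:330],None,fx=3.4,fy=3.4,interpolation=3)
v=np.zeros((a.shape[0]+b.shape[0],765,3),np.uint8);v[:a.shape[0],:a.shape[1]]=a;v[a.shape[0]:,:b.shape[1]]=b
cv2.imwrite("pics/v5.png",v[:,:,::-1])
E
```

```text
[-0.23397307  0.01276963  0.33895509] [ 0.54410951 -0.06044416  0.0165411 ] 9.15
```

View pics/v5.png

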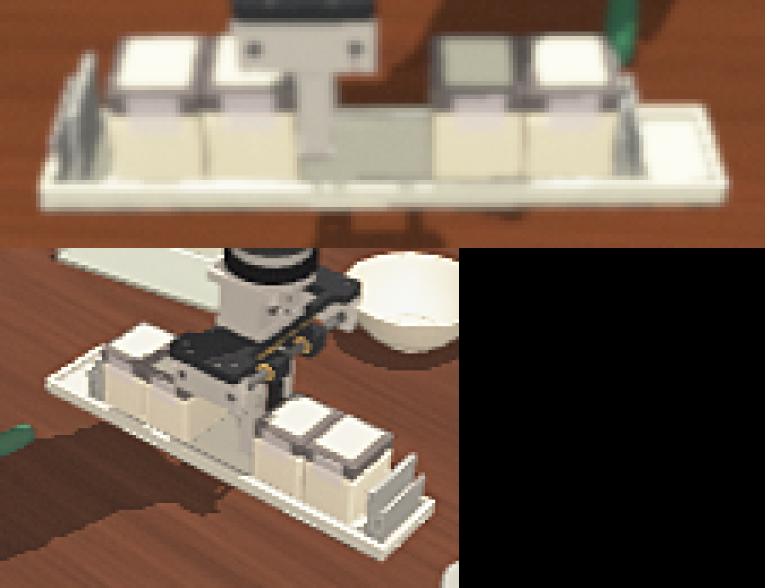

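All tubs are upright. The gap is now about 77 mm (columns 297–432), and tub A (105) is a few mm from the −y plate.

>>> arm_command(
  increments=[
    {"gripper":0.27,"slide":[0,-0.001,0],"yaw":0},
    {"gripper":0.27,"slide":[0,-0.002,0],"yaw":0},
    {"gripper":0.27,"slide":[0,-0.003,0],"yaw":0},
    {"gripper":0.27,"slide":[0,-0.004,0],"yaw":0},
    {"gripper":0.27,"slide":[0,-0.005,0],"yaw":0},
  ],
)

```text
time_s: 9.82
ee_pos: [0.5441, -0.0652, 0.0166]
eef_rot: [3.141, -0.0, 1.645]
force: [-0.1, 3.7, 2.1]
grip_width: 0.0253
```

>>> arm_command(
  increments=[
    {"gripper":0.27,"slide":[0,-0.0005,0],"yaw":0},
    {"gripper":0.27,"slide":[0,-0.001,0],"yaw":0},
  ],
)

```text
time_s: 10.07
ee_pos: [0.5441, -0.0662, 0.0165]
eef_rot: [3.141, 0.0, 1.645]
force: [0.4, 4.0, 3.1]
grip_width: 0.0257
```

>>> arm_command(
  increments=[
    {"gripper":0.27,"slide":[0,-0.0005,0],"yaw":0},
    {"gripper":0.27,"slide":[0,-0.001,0],"yaw":0},
  ],
)

```text
time_s: 10.32
ee_pos: [0.544, -0.0672, 0.0164]
eef_rot: [3.142, -0.0, 1.645]
force: [0.5, 4.0, 2.6]
grip_width: 0.0252
```

>>> arm_command(
  increments=[
    {"gripper":0.27,"slide":[0,-0.0005,0],"yaw":0},
    {"gripper":0.27,"slide":[0,-0.0005,0],"yaw":0},
  ],
)

```text
time_s: 10.58
ee_pos: [0.544, -0.0678, 0.0164]
eef_rot: [-3.142, 0.0, 1.645]
force: [0.6, 3.2, 2.7]
grip_width: 0.0253
```

>>> arm_command(
  increments=[
    {"gripper":0.27,"slide":[0,-0.0005,0],"yaw":0},
    {"gripper":0.27,"slide":[0,-0.001,0],"yaw":0},
  ],
)

```text
time_s: 10.82
ee_pos: [0.544, -0.0687, 0.0164]
eef_rot: [-3.142, -0.0, 1.645]
force: [-0.6, 5.3, 3.3]
grip_width: 0.0253
```

>>> arm_command(
  increments=[
    {"gripper":0.27,"slide":[0,-0.0003,0],"yaw":0},
    {"gripper":0.27,"slide":[0,-0.0003,0],"yaw":0},
  ],
)

```text
time_s: 11.08
ee_pos: [0.544, -0.0691, 0.0164]
eef_rot: [-3.141, 0.0, 1.645]
force: [-0.3, 3.7, 1.9]
grip_width: 0.0251
```

>>> arm_command(
  increments=[
    {"gripper":0.27,"slide":[0,-0.0005,0],"yaw":0},
    {"gripper":0.27,"slide":[0,-0.001,0],"yaw":0},
  ],
)

```text
time_s: 11.32
ee_pos: [0.544, -0.07, 0.0164]
eef_rot: [-3.142, -0.0, 1.645]
force: [0.1, 3.9, 2.8]
grip_width: 0.0254
```

>>> arm_command(
  increments=[
    {"gripper":0.27,"slide":[0,-0.0003,0],"yaw":0},
    {"gripper":0.27,"slide":[0,-0.0003,0],"yaw":0},
  ],
)

```text
time_s: 11.58
ee_pos: [0.544, -0.0704, 0.0164]
eef_rot: [-3.142, 0.0, 1.645]
force: [0.1, 2.9, 1.3]
grip_width: 0.0256
```

>>> arm_command(
  increments=[
    {"gripper":0.27,"slide":[0,-0.0005,0],"yaw":0},
    {"gripper":0.27,"slide":[0,-0.001,0],"yaw":0},
  ],
)

```text
time_s: 11.82
ee_pos: [0.544, -0.0713, 0.0164]
eef_rot: [-3.141, -0.0, 1.645]
force: [-0.1, 4.1, 1.7]
grip_width: 0.0255
```

>>> arm_command(
  increments=[
    {"gripper":0.27,"slide":[0,-0.0003,0],"yaw":0},
    {"gripper":0.27,"slide":[0,-0.0003,0],"yaw":0},
  ],
)

```text
time_s: 12.08
ee_pos: [0.544, -0.0717, 0.0164]
eef_rot: [-3.142, 0.0, 1.645]
force: [0.2, 2.8, 1.4]
grip_width: 0.0255
```

>>> arm_command(
  increments=[
    {"gripper":0.27,"slide":[0,-0.0005,0],"yaw":0},
    {"gripper":0.27,"slide":[0,-0.001,0],"yaw":0},
  ],
)

```text
time_s: 12.32
ee_pos: [0.544, -0.0726, 0.0164]
eef_rot: [-3.142, 0.0, 1.645]
force: [-0.1, 3.7, 2.7]
grip_width: 0.0256
```

>>> arm_command(
  increments=[
    {"gripper":0.27,"slide":[0,-0.0003,0],"yaw":0},
    {"gripper":0.27,"slide":[0,-0.0003,0],"yaw":0},
  ],
)

```text
time_s: 12.58
ee_pos: [0.544, -0.0729, 0.0164]
eef_rot: [3.142, 0.0, 1.645]
force: [0.0, 2.7, 0.8]
grip_width: 0.0253
```

>>> arm_command(
  increments=[
    {"gripper":0.27,"slide":[0,-0.0005,0],"yaw":0},
    {"gripper":0.27,"slide":[0,-0.001,0],"yaw":0},
  ],
)

```text
time_s: 12.82
ee_pos: [0.544, -0.0739, 0.0164]
eef_rot: [-3.142, -0.0, 1.645]
force: [-0.6, 3.5, 0.9]
grip_width: 0.0254
```

>>> arm_command(
  increments=[
    {"gripper":0.27,"slide":[0,-0.0003,0],"yaw":0},
    {"gripper":0.27,"slide":[0,-0.0003,0],"yaw":0},
  ],
)

```text
time_s: 13.08
ee_pos: [0.544, -0.0743, 0.0164]
eef_rot: [-3.142, 0.0, 1.645]
force: [0.5, 2.6, 1.6]
grip_width: 0.0254
```

>>> arm_command(
  increments=[
    {"gripper":0.27,"slide":[0,-0.0005,0],"yaw":0},
    {"gripper":0.27,"slide":[0,-0.001,0],"yaw":0},
  ],
)

```text
time_s: 13.32
ee_pos: [0.544, -0.0752, 0.0164]
eef_rot: [-3.142, 0.0, 1.645]
force: [-0.0, 3.6, 0.2]
grip_width: 0.0254
```

>>> arm_command(
  increments=[
    {"gripper":0.27,"slide":[0,-0.0003,0],"yaw":0},
    {"gripper":0.27,"slide":[0,-0.0003,0],"yaw":0},
  ],
)

```text
time_s: 13.58
ee_pos: [0.544, -0.0756, 0.0164]
eef_rot: [-3.142, 0.0, 1.645]
force: [1.0, 1.9, 1.1]
grip_width: 0.0255
```

```bash
python3 - <<'E'
from station import readout, imaging
from h import *
s=imaging.camera("scene");np.savez("pics/s6.npz",**s)
g=cv2.cvtColor(s["color"],cv2.COLOR_RGB2GRAY)
for r in(198,204): print(g[r,172:272])
E
```

```text
[173 155 131 147 156 153 192 219 223 222 220 220 218 219 220 219 218 219
 219 218 219 219 219 220 219 207 192 203 218 221 220 220 220 218 219 219
 219 220 220 220 218 218 219 219 220 218 208 185 179 187 187 188 187 186
 181 164 170 181 182 183 184 183 184 183 183 183 182 184 182 181 183 181
 181 181 181 181 180 181 181 181 183 181 176 173 194 214 220 220 220 219
 219 218 219 219 219 218 219 219 219 220]
[167 129 109 122 143 146 148 188 214 219 220 221 220 220 220 219 219 220
 219 219 219 219 219 219 220 217 204 186 199 215 219 218 218 220 219 219
 219 220 220 219 219 218 220 219 220 218 212 198 177 167 165 166 166 167
 164 166 174 180 180 180 181 180 181 179 180 180 179 181 179 180 180 181
 181 181 180 181 181 181 180 181 179 181 176 175 196 215 220 219 220 219
 220 220 219 219 219 219 220 219 219 220]
```

>>> arm_command(
  increments=[
    {"gripper":0.27,"slide":[0,-0.0005,0],"yaw":0},
    {"gripper":0.27,"slide":[0,-0.0007,0],"yaw":0},
  ],
)

```text
time_s: 13.88
ee_pos: [0.544, -0.0762, 0.0164]
eef_rot: [-3.142, -0.0, 1.645]
force: [-0.6, 2.3, 0.4]
grip_width: 0.0251
```

>>> arm_command(
  increments=[
    {"gripper":0.27,"slide":[0,-0.0003,0],"yaw":0},
    {"gripper":0.27,"slide":[0,-0.0003,0],"yaw":0},
  ],
)

```text
time_s: 14.12
ee_pos: [0.544, -0.0764, 0.0164]
eef_rot: [-3.142, -0.0, 1.645]
force: [0.2, 3.4, 0.1]
grip_width: 0.0258
```

>>> arm_command(
  increments=[
    {"gripper":0.27,"slide":[0,-0.0005,0],"yaw":0},
    {"gripper":0.27,"slide":[0,-0.0007,0],"yaw":0},
  ],
)

```text
time_s: 14.38
ee_pos: [0.5441, -0.0767, 0.0165]
eef_rot: [3.142, -0.001, 1.645]
force: [0.8, 8.5, 1.9]
grip_width: 0.0254
```

>>> arm_command(
  increments=[
    {"gripper":0.27,"slide":[0,-0.0003,0],"yaw":0},
    {"gripper":0.27,"slide":[0,-0.0003,0],"yaw":0},
  ],
)

```text
time_s: 14.62
ee_pos: [0.5441, -0.0768, 0.0164]
eef_rot: [3.142, -0.001, 1.645]
force: [-0.1, 8.9, 1.2]
grip_width: 0.0254
```

Snug on −y too, at 9 N; the travel between the two contacts is 69.9 mm plus the finger width, about 88 mm. The gap centre is at y ≈ −0.042. Next I retreat, take a look, and go to the box.

>>> arm_command(
  increments=[
    {"gripper":0.27,"slide":[0,0.003,0],"yaw":0},
    {"gripper":0.27,"slide":[0,0.008,0],"yaw":0},
    {"gripper":0.27,"slide":[0,0.008,0.03],"yaw":0},
    {"gripper":0.27,"slide":[0,0.008,0.08],"yaw":0},
    {"gripper":0.3,"slide":[0,0.008,0.14],"yaw":0},
    {"gripper":0.3,"slide":[0,-0.02,0.19],"yaw":0},
    {"gripper":0.3,"slide":[0,-0.03,0.21],"yaw":0},
    {"gripper":0.3,"slide":[0,-0.03,0.21],"yaw":0},
  ],
)

```text
time_s: 15.62
ee_pos: [0.5444, -0.1081, 0.2275]
eef_rot: [3.139, 0.001, 1.644]
force: [-0.3, -0.2, -1.5]
grip_width: 0.0284
```

```bash
python3 - <<'E'
from station import readout, imaging
import cv2,numpy as np
from lids import *
c=imaging.camera("wrist");np.savez("pics/w7.npz",**c)
for r in lids(dict(c),(200,0,330,240),165):print(*r)
o=readout.get_obs();print(o["ee_pos"],o["eef_rot"],o["time_s"],o["force"])
cv2.imwrite("pics/w7.png",c["color"][:300,:,::-1])
E
```

```text
[ 549.6 -160.8] [47.4 36.8] 4.2
[ 544.5 -111.1] [47.9 37.9] 4.2
[543.4 -80.7] [ 66.4 152.4] 4.2
[536.8  27.4] [43.7 33.4] 4.3
[534.3  68.3] [47.4 18.3] 4.3
[ 0.54390819 -0.107483    0.22597589] [-3.14156635e+00  1.32748420e-04  1.64426969e+00] 15.675 [-0.45979861 -0.12670782 -0.23608822]
```

View pics/w7.png

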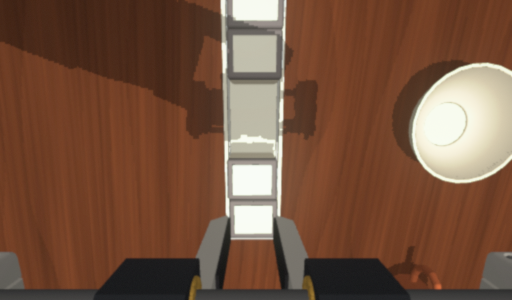

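The tubs are all upright and aligned at 4.2°. The gap centre by camera is (0.541, −0.0419), which agrees with the felt centre. Now the box.

>>> arm_command(
  increments=[
    {"gripper":0.5,"slide":[-0.014,0.055,0],"yaw":-0.06},
    {"gripper":0.8,"slide":[-0.028,0.11,0],"yaw":-0.12},
    {"gripper":1,"slide":[-0.042,0.165,0],"yaw":-0.2},
    {"gripper":1,"slide":[-0.056,0.22,-0.01],"yaw":-0.28},
    {"gripper":1,"slide":[-0.07,0.275,-0.02],"yaw":-0.36},
    {"gripper":1,"slide":[-0.084,0.33,-0.03],"yaw":-0.44},
    {"gripper":1,"slide":[-0.098,0.38,-0.03],"yaw":-0.5},
    {"gripper":1,"slide":[-0.109,0.425,-0.03],"yaw":-0.5},
  ],
)

```text
time_s: 16.68
ee_pos: [0.4332, 0.3194, 0.1946]
eef_rot: [-3.14, 0.002, 1.145]
force: [-0.3, -0.6, -1.3]
grip_width: 0.0939
```

>>> arm_command(
  increments=[
    {"gripper":1,"slide":[0,0,0],"yaw":0},
    {"gripper":1,"slide":[0,0,0],"yaw":0},
  ],
)

```text
time_s: 16.92
ee_pos: [0.4345, 0.3172, 0.1952]
eef_rot: [-3.141, 0.002, 1.145]
force: [0.9, 0.5, 0.5]
grip_width: 0.0938
```

```bash
python3 - <<'E'
from station import readout, imaging
import cv2,numpy as np
from lids import *
c=imaging.camera("wrist");np.savez("pics/w8.npz",**c)
o=readout.get_obs();print(o["ee_pos"],o["eef_rot"],o["time_s"],o["force"])
p=proj(c,[[.456,.3625,.064]])[0].astype(int);print(p)
c=dict(c);c["z"]=.064
roi=(p[0]-75,max(p[1]-90,0),p[0]+75,p[1]+90)
for lo in(100,120,150):
  for r in lids(c,roi,lo):print(lo,*r)
g=cv2.cvtColor(c["color"],cv2.COLOR_RGB2GRAY);print(g[roi[1]:roi[3]:2,p[0]]);print(g[p[1],roi[0]:roi[2]:2])
E
```

```text
[0.43483201 0.31680651 0.19554948] [-3.14089115e+00  1.34551556e-03  1.14444761e+00] 16.975 [-0.1203356  -0.19316951  0.04491869]
[253 135]
100 [452.8 361.5] [82.5 63.1] 65.7
120 [452.7 361.8] [81.7 62.4] 66.8
150 [454.7 360.7] [80.4 51.7] 65.7
[110 111 110 111 112 113 111 111 110 108 105 106 107 105 105 102 101 101
 102 105 104 105  88  77  77  81 113 130 132 177 236 237 237 237 236 237
 236 236 237 237 237 236 236 236 236 236 236 236 236 235 236 236 236 236
 236 236 236 236 235 235 247 255 255 240 203 171 118 115 113 111 107 104
 101 101 103 105 105 107 106 105 105 103 102 106 108 109 108 107 107 108]
[ 76  76  76  73  72  74  75  73  75  79  82  79  76  78  80  78  80  79
  77  77  76  81 197 121 129 155 232 236 235 236 236 236 236 236 236 236
 236 237 237 236 236 237 237 237 245 255 255 255 138 133 160 148  87  89
  90  90  90  88 104 116 118 113 114 114 113 113 116 113 110 110 106 106
 110 111 112]
```

```bash
python3 - <<'E'
from h import *
c=np.load("pics/w8.npz")
P=cast(c,[(253,96),(253,102.5),(253,164),(253,176),(221,135),(228.5,135),(266,135),(281,135)],.064)[:,:2]
u=np.array([np.cos(-.426),np.sin(-.426)]);v=np.array([-u[1],u[0]])
T=np.array([.4345,.317])
print(np.round(np.c_[(P-T)@u,(P-T)@v]*1000,1))
im=c["color"][80:190,205:300]
cv2.imwrite("pics/w8c.png",cv2.resize(im,None,fx=5,fy=5,interpolation=0)[:,:,::-1])
E
```

```text
[[  0.5  90.3]
 [  0.5  84. ]
 [  0.7  20.2]
 [  0.7   6.9]
 [-33.2  51. ]
 [-25.3  51.1]
 [ 14.3  51.1]
 [ 30.1  51.2]]
```

View pics/w8c.png

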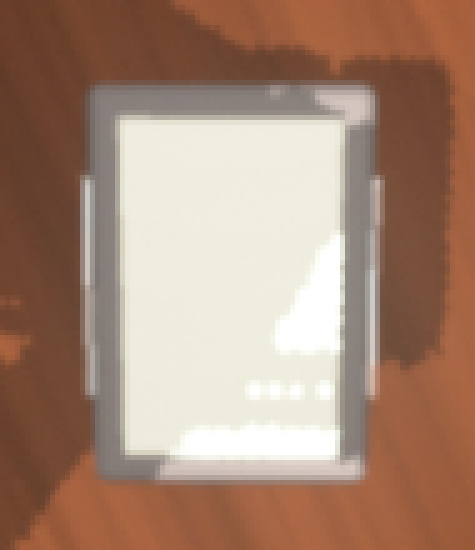

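The crop shows the lid square in the view: rim rows 97–176, columns 224–279, with small side clips. That puts the box centre at about (0.453, 0.361), aligned with the tool. Grasp it.

>>> arm_command(
  increments=[
    {"gripper":1,"slide":[0.01,0.025,0],"yaw":0},
    {"gripper":1,"slide":[0.018,0.044,0],"yaw":0},
    {"gripper":1,"slide":[0.018,0.044,-0.04],"yaw":0},
    {"gripper":1,"slide":[0.018,0.044,-0.09],"yaw":0},
    {"gripper":1,"slide":[0.018,0.044,-0.13],"yaw":0},
    {"gripper":1,"slide":[0.018,0.044,-0.155],"yaw":0},
    {"gripper":1,"slide":[0.018,0.044,-0.167],"yaw":0},
    {"gripper":1,"slide":[0.018,0.044,-0.167],"yaw":0},
  ],
)

```text
time_s: 17.98
ee_pos: [0.4532, 0.3609, 0.0293]
eef_rot: [-3.141, 0.001, 1.144]
force: [-1.0, 0.4, 0.7]
grip_width: 0.0938
```

>>> arm_command(
  grip_force=25,
  increments=[
    {"gripper":0.5,"slide":[0,0,0],"yaw":0},
    {"gripper":0.5,"slide":[0,0,0],"yaw":0},
    {"gripper":0.5,"slide":[0,0,0],"yaw":0},
    {"gripper":0.5,"slide":[0,0,0],"yaw":0},
    {"gripper":0.5,"slide":[0,0,0],"yaw":0},
  ],
)

```text
time_s: 18.6
ee_pos: [0.4531, 0.3616, 0.0298]
eef_rot: [3.141, -0.0, 1.145]
force: [-0.7, -0.7, 3.6]
grip_width: 0.0599
```

>>> arm_command(
  increments=[
    {"gripper":0.5,"slide":[0,0,0.02],"yaw":0},
    {"gripper":0.5,"slide":[0,0,0.06],"yaw":0},
    {"gripper":0.5,"slide":[0.005,-0.02,0.1],"yaw":0.05},
    {"gripper":0.5,"slide":[0.013,-0.06,0.12],"yaw":0.12},
    {"gripper":0.5,"slide":[0.022,-0.105,0.12],"yaw":0.2},
    {"gripper":0.5,"slide":[0.032,-0.15,0.12],"yaw":0.28},
    {"gripper":0.5,"slide":[0.042,-0.195,0.12],"yaw":0.36},
    {"gripper":0.5,"slide":[0.052,-0.24,0.12],"yaw":0.43},
  ],
)

```text
time_s: 19.6
ee_pos: [0.5048, 0.12, 0.1491]
eef_rot: [-3.141, 0.0, 1.577]
force: [0.4, 0.4, -2.9]
grip_width: 0.0597
```

>>> arm_command(
  increments=[
    {"gripper":0.5,"slide":[0.009,-0.04,0],"yaw":0.04},
    {"gripper":0.5,"slide":[0.018,-0.08,0],"yaw":0.07},
    {"gripper":0.5,"slide":[0.027,-0.12,0],"yaw":0.07},
    {"gripper":0.5,"slide":[0.034,-0.15,0],"yaw":0.07},
    {"gripper":0.5,"slide":[0.0365,-0.1625,0],"yaw":0.07},
    {"gripper":0.5,"slide":[0.0365,-0.1625,0],"yaw":0.07},
    {"gripper":0.5,"slide":[0.0365,-0.1625,0],"yaw":0.07},
  ],
)

```text
time_s: 20.48
ee_pos: [0.5413, -0.04, 0.1493]
eef_rot: [-3.141, -0.0, 1.646]
force: [-0.6, -0.3, -3.0]
grip_width: 0.0599
```

```bash
python3 - <<'E'
from station import readout, imaging
import cv2,numpy as np
c=imaging.camera("wrist");np.savez("pics/w9.npz",**c)
s=imaging.camera("scene");np.savez("pics/s9.npz",**s);d=imaging.camera("side");np.savez("pics/d9.npz",**d)
o=readout.get_obs();print(o["ee_pos"],o["eef_rot"],o["time_s"],o["force"],o["grip_width"])
a=c["color"][60:330]; a=cv2.resize(a,(512,270))
b=cv2.resize(s["color"][130:225,155:335],(512,270),interpolation=3)
cv2.imwrite("pics/v9.png",np.vstack([a,b])[:,:,::-1])
E
```

```text
[ 0.54142751 -0.04016871  0.14948297] [-3.14156058e+00 -9.74911703e-05  1.64585706e+00] 20.625 [ 0.1931579   0.36162228 -3.02327232] 0.05967542279103255
```

View pics/v9.png

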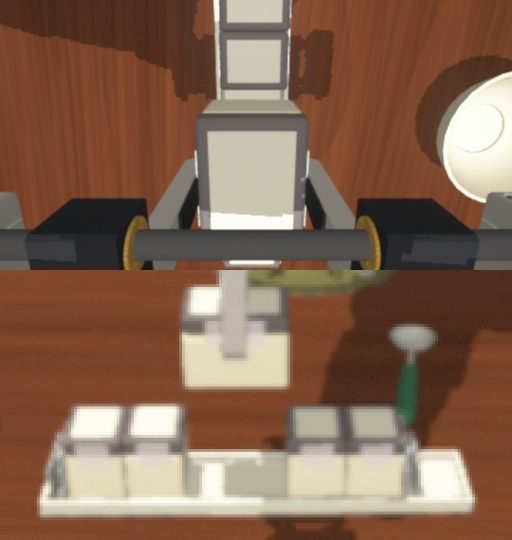

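The wrist half shows the box held square, with its lid's far edge at image row about 173 and its near edge just below the bar at about 325. The scene half shows it over the row, with the gap at columns 187–287 of the crop. I'll compute the offset numerically.

```bash
python3 - <<'E'
from h import *
c=np.load("pics/w9.npz");g=cv2.cvtColor(c["color"],cv2.COLOR_RGB2GRAY)
print("col252 rows140-190",g[140:190,252]);print("rows 310-345",g[310:345,252])
print("row 200 cols 185-325",g[200,185:325:1])
T=np.array([.5414,-.0402]);u=np.array([np.cos(.0733),np.sin(.0733)]);v=np.array([-u[1],u[0]])
P=cast(c,[(252,172),(252,173),(252,174),(252,325),(252,327),(198,200),(308,200),(198,173),(306,173)],.184)[:,:2]
print(np.round(np.c_[(P-T)@u,(P-T)@v]*1000,1))
Q=cast(c,[(220,147),(254,147),(289,147)],.07)[:,:2];print("c near",np.round(np.c_[(Q-T)@u,(Q-T)@v]*1000,1),Q)
s=np.load("pics/s9.npz");gs=cv2.cvtColor(s["color"],cv2.COLOR_RGB2GRAY)
print(gs[259,214:264]);print("tubs",gs[296*0+292*0+200,214:264]) if 0 else None
print(gs[165*1-0,214:264]);print(gs[300*0+204-0,214:264])
E
```

```text
col252 rows140-190 [199 194 170 128 106 102 101  99  93 119 178 197 199 198 200 199 199 199
 194 176 156 149 148 149 150 150 151 151 151 152 157 170 167 118  82  77
  81  86  92  95  97  99 100 101 101 101 102 103 101 102]
rows 310-345 [ 84  83  82  82  81  79  79  78  77  91 172 245 250 240 188 152 139 114
  94  88  87  88  87  87  86  85  85  85  85  84  85  84  85  84  83]
row 200 cols 185-325 [ 90  88  87  87  86  86  85  84  85  83  81  84  90  94  96  98  99  99
  99 100  99 107 139 182 195 195 195 195 196 196 195 196 195 195 196 195
 195 195 196 196 196 195 196 196 196 196 196 195 196 195 196 196 195 196
 196 196 196 196 196 196 196 197 197 197 197 196 196 196 196 196 197 196
 196 196 196 196 197 197 196 197 197 196 196 196 197 196 197 195 197 196
 196 196 196 196 196 196 196 196 196 195 195 196 195 196 195 195 195 196
 195 195 183 140 108 100 100 100  99 100  99  97  94  91  88  88  92  93
  92  90  89  89  88  86  86  85  84  83  83  85  85  87]
[[ -0.7  45.3]
 [ -0.7  44.8]
 [ -0.7  44.2]
 [ -0.4 -46.4]
 [ -0.4 -47.8]
 [-28.7  30.3]
 [ 28.5  30.5]
 [-28.1  44.7]
 [ 26.8  44.8]]
c near [[-29.   45. ]
 [  1.2  45. ]
 [ 32.3  45.1]] [[0.50916347 0.0025206 ]
 [0.53928482 0.00481335]
 [0.57028441 0.00717295]]
[243 245 246 247 248 249 249 250 250 251 251 251 252 252 252 252 252 253
 253 253 253 253 253 253 253 253 253 252 252 252 252 252 252 252 252 251
 251 251 251 250 250 249 249 248 247 246 245 244 242 241]
[ 81  81  81  83 106 160 201 216 219 218 218 219 218 219 218 218 218 218
 218 217 218 217 217 217 217 217 217 217 217 218 217 217 217 217 218 217
 217 218 217 217 214 195 145  97  79  79  78  77  76  77]
[217 218 218 216 203 176 161 170 177 178 179 202 239 249 250 250 250 250
 247 225 189 178 179 178 178 179 178 179 179 178 179 178 178 176 177 179
 178 179 178 177 176 175 196 212 218 217 218 217 217 218]
```

```bash
python3 - <<'E'
from h import *
s=np.load("pics/s9.npz")
T=np.array([.5414,-.0402]);u=np.array([np.cos(.0733),np.sin(.0733)]);v=np.array([-u[1],u[0]])
def plane(c,uv,off=30e-3):
    A=cast(c,uv,0.);B=cast(c,uv,.3)
    t=(off-(A[:,:2]-T)@u)/((B-A)[:,:2]@u); P=A+t[:,None]*(B-A)
    return np.round(np.c_[(P[:,:2]-T)@v,P[:,2]]*1000,1)
g=cv2.cvtColor(s["color"],cv2.COLOR_RGB2GRAY).astype(float)
def edges(r,lo,hi,th):
    x=np.arange(lo,hi);p=g[r,lo:hi]-th;i=np.where(np.sign(p[1:])!=np.sign(p[:-1]))[0]
    return x[i]+p[i]/(p[i]-p[i+1])
for r in(160,163,165): 
    e=edges(r,212,265,150)[[0,-1]];q=plane(s,[(x,r) for x in e]);print(r,e,q,q.mean(0))
for r in(200,202,204,206):
    l=edges(r,212,224,195);h=edges(r,250,262,197);q=plane(s,[(l[0],r),(h[-1],r)]);print(r,l,h,q,q.mean(0))
E
```

```text
160 [218.43939394 255.97916667] [[-42.8 150.8]
 [ 41.4 150.5]] [ -0.7  150.65]
163 [218.53225806 255.90384615] [[-43.  143.1]
 [ 41.3 142.8]] [ -0.85 142.95]
165 [218.81481481 255.9       ] [[-42.6 138. ]
 [ 41.3 137.6]] [ -0.65 137.8 ]
200 [218.25714286] [256.26315789] [[-48.7  41.8]
 [ 43.   40.9]] [-2.85 41.35]
202 [218.28125] [256.11111111] [[-48.9  35.9]
 [ 42.7  35. ]] [-3.1  35.45]
204 [218.2962963] [256.0625] [[-49.2  30. ]
 [ 42.6  29.1]] [-3.3  29.55]
206 [218.43478261] [256.125] [[-49.2  24. ]
 [ 42.8  23.1]] [-3.2  23.55]
```

>>> arm_command(
  increments=[
    {"gripper":0.5,"slide":[0.0005,-0.0012,-0.01],"yaw":0},
    {"gripper":0.5,"slide":[0.0005,-0.0012,-0.025],"yaw":0},
    {"gripper":0.5,"slide":[0.0005,-0.0012,-0.04],"yaw":0},
    {"gripper":0.5,"slide":[0.0005,-0.0012,-0.046],"yaw":0},
    {"gripper":0.5,"slide":[0.0005,-0.0012,-0.046],"yaw":0},
  ],
)

```text
time_s: 21.25
ee_pos: [0.5419, -0.0422, 0.1029]
eef_rot: [-3.141, -0.0, 1.645]
force: [-0.5, -0.1, -3.8]
grip_width: 0.0597
```

>>> arm_command(
  increments=[
    {"gripper":0.5,"slide":[0,0,-0.002],"yaw":0},
    {"gripper":0.5,"slide":[0,0,-0.004],"yaw":0},
    {"gripper":0.5,"slide":[0,0,-0.006],"yaw":0},
    {"gripper":0.5,"slide":[0,0,-0.006],"yaw":0},
  ],
)

```text
time_s: 21.75
ee_pos: [0.542, -0.0422, 0.0974]
eef_rot: [-3.141, -0.0, 1.645]
force: [0.2, -0.2, -2.8]
grip_width: 0.0598
```

>>> arm_command(
  increments=[
    {"gripper":0.5,"slide":[0,0,-0.002],"yaw":0},
    {"gripper":0.5,"slide":[0,0,-0.004],"yaw":0},
    {"gripper":0.5,"slide":[0,0,-0.004],"yaw":0},
  ],
)

```text
time_s: 22.12
ee_pos: [0.5419, -0.0422, 0.0932]
eef_rot: [-3.141, -0.0, 1.645]
force: [-0.3, 0.2, -3.8]
grip_width: 0.0597
```

>>> arm_command(
  increments=[
    {"gripper":0.5,"slide":[0,0,-0.002],"yaw":0},
    {"gripper":0.5,"slide":[0,0,-0.005],"yaw":0},
    {"gripper":0.5,"slide":[0,0,-0.005],"yaw":0},
  ],
)

```text
time_s: 22.5
ee_pos: [0.5419, -0.0422, 0.0881]
eef_rot: [-3.141, -0.0, 1.645]
force: [-0.9, -0.6, -2.8]
grip_width: 0.06
```

>>> arm_command(
  increments=[
    {"gripper":0.5,"slide":[0,0,-0.005],"yaw":0},
    {"gripper":0.5,"slide":[0,0,-0.011],"yaw":0},
    {"gripper":0.5,"slide":[0,0,-0.017],"yaw":0},
    {"gripper":0.5,"slide":[0,0,-0.023],"yaw":0},
    {"gripper":0.5,"slide":[0,0,-0.028],"yaw":0},
    {"gripper":0.5,"slide":[0,0,-0.028],"yaw":0},
  ],
)

```text
time_s: 23.25
ee_pos: [0.5418, -0.0422, 0.06]
eef_rot: [-3.141, -0.0, 1.645]
force: [-0.5, 0.2, -3.8]
grip_width: 0.0599
```

>>> arm_command(
  increments=[
    {"gripper":0.5,"slide":[0,0,-0.004],"yaw":0},
    {"gripper":0.5,"slide":[0,0,-0.008],"yaw":0},
    {"gripper":0.5,"slide":[0,0,-0.012],"yaw":0},
    {"gripper":0.5,"slide":[0,0,-0.016],"yaw":0},
    {"gripper":0.5,"slide":[0,0,-0.019],"yaw":0},
    {"gripper":0.5,"slide":[0,0,-0.021],"yaw":0},
    {"gripper":0.5,"slide":[0,0,-0.021],"yaw":0},
  ],
)

```text
time_s: 24.12
ee_pos: [0.542, -0.0422, 0.0393]
eef_rot: [-3.141, -0.0, 1.645]
force: [-0.7, -0.0, -2.8]
grip_width: 0.06
```

>>> arm_command(
  increments=[
    {"gripper":0.5,"slide":[0,0,-0.001],"yaw":0},
    {"gripper":0.5,"slide":[0,0,-0.002],"yaw":0},
    {"gripper":0.5,"slide":[0,0,-0.0025],"yaw":0},
    {"gripper":0.5,"slide":[0,0,-0.0025],"yaw":0},
  ],
)

```text
time_s: 24.62
ee_pos: [0.542, -0.0422, 0.0369]
eef_rot: [-3.142, 0.0, 1.645]
force: [0.3, 0.2, -2.6]
grip_width: 0.0596
```

>>> arm_command(
  increments=[
    {"gripper":0.5,"slide":[0,0,-0.0005],"yaw":0},
    {"gripper":0.5,"slide":[0,0,-0.0008],"yaw":0},
    {"gripper":0.5,"slide":[0,0,-0.0008],"yaw":0},
  ],
)

```text
time_s: 25.0
ee_pos: [0.542, -0.0422, 0.0361]
eef_rot: [-3.142, 0.0, 1.645]
force: [0.9, 0.2, -3.4]
grip_width: 0.0597
```

>>> arm_command(
  increments=[
    {"gripper":0.5,"slide":[0,0,-0.0005],"yaw":0},
    {"gripper":0.5,"slide":[0,0,-0.0006],"yaw":0},
    {"gripper":0.5,"slide":[0,0,-0.0006],"yaw":0},
  ],
)

```text
time_s: 25.38
ee_pos: [0.5421, -0.0422, 0.0358]
eef_rot: [3.141, 0.0, 1.645]
force: [-2.3, 0.2, 1.5]
grip_width: 0.06
```

>>> arm_command(
  increments=[
    {"gripper":0.5,"slide":[0,0,-0.0005],"yaw":0},
    {"gripper":0.5,"slide":[0,0,-0.0005],"yaw":0},
  ],
)

```text
time_s: 25.62
ee_pos: [0.5421, -0.0422, 0.0357]
eef_rot: [3.141, 0.0, 1.645]
force: [-5.7, 0.4, 7.5]
grip_width: 0.0596
```

The box is on the floor: Fz changed from −3 to +7.5 N at z 0.0357, where 0.0355 was expected. Release and retreat.

>>> arm_command(
  increments=[
    {"gripper":0.68,"slide":[0,0,0],"yaw":0},
    {"gripper":0.75,"slide":[0,0,0],"yaw":0},
    {"gripper":0.8,"slide":[0,0,0],"yaw":0},
    {"gripper":0.8,"slide":[0,0,0],"yaw":0},
  ],
)

```text
time_s: 26.12
ee_pos: [0.542, -0.0422, 0.035]
eef_rot: [-3.142, 0.0, 1.645]
force: [-1.1, 0.4, -0.0]
grip_width: 0.0749
```

>>> arm_command(
  increments=[
    {"gripper":0.8,"slide":[0,0,0.01],"yaw":0},
    {"gripper":0.8,"slide":[0,0,0.03],"yaw":0},
    {"gripper":0.8,"slide":[0,0,0.06],"yaw":0},
    {"gripper":0.8,"slide":[0,0,0.1],"yaw":0},
    {"gripper":0.8,"slide":[0,0,0.15],"yaw":0},
    {"gripper":0.8,"slide":[0,-0.02,0.19],"yaw":0},
    {"gripper":0.8,"slide":[0,-0.06,0.2],"yaw":0},
    {"gripper":0.8,"slide":[0,-0.06,0.2],"yaw":0},
  ],
)

```text
time_s: 27.12
ee_pos: [0.5421, -0.104, 0.2365]
eef_rot: [3.14, 0.001, 1.642]
force: [0.3, -0.1, -0.7]
grip_width: 0.0754
```

```bash
python3 - <<'E'
from station import readout, imaging
from lids import *
c=imaging.camera("wrist")
for lo in(120,165):
  for r in lids(dict(c),(200,0,330,240),lo):print(lo,*r)
s=imaging.camera("scene");np.savez("pics/s10.npz",**s)
o=readout.get_obs();print(o["ee_pos"],o["time_s"],o["force"],o["grip_width"])
cv2.imwrite("pics/v10.png",np.vstack([c["color"][:280],cv2.resize(s["color"][130:225,155:335],(512,270),interpolation=3)])[:,:,::-1])
# scene: front-face lower edge / lid row profiles across the row
g=cv2.cvtColor(s["color"],cv2.COLOR_RGB2GRAY)
for r in (186,204):print(r,g[r,170:305])
E
```

```text
120 [540.9 -51.3] [ 68.4 272.5] 4.3
165 [ 549.6 -161.3] [47.5 37.8] 4.1
165 [ 544.4 -111.3] [48.1 36.5] 4.1
165 [541.3 -43.2] [47.8 68.2] 4.1
165 [536.6  27.2] [43.3 32.6] 4.2
165 [534.   71.9] [47.4 25.6] 4.2
[ 0.5418082  -0.10197671  0.235073  ] 27.225 [-0.33226842  0.25323848 -0.15018326] 0.07494768348129204
186 [ 81  82  83  83  89 102 114 137 148 177 233 248 250 250 250 250 250 250
 250 250 251 251 250 250 247 220 167 136 119 132 176 233 249 250 251 251
 251 250 250 250 250 250 250 250 250 247 216 158 127 112 123 143 187 238
 246 232 198 181 183 193 188 181 180 178 179 180 180 179 179 179 180 178
 179 178 178 179 179 178 179 179 179 168 133  98  81  80  85  97 125 161
 177 179 178 178 179 180 178 179 178 179 178 179 171 148 113  91  82  88
 128 203 243 250 250 250 251 250 250 250 250 250 250 251 250 247 223 174
 157 146 129 131 114  91  80  81  81]
204 [125 174 166 128 107 119 141 153 170 202 217 219 220 219 219 219 219 217
 218 219 218 218 218 218 218 219 218 211 197 202 212 218 219 217 219 218
 218 218 218 219 219 218 218 218 217 218 218 217 204 176 171 200 217 218
 219 218 219 218 219 219 219 218 218 218 218 218 218 218 218 218 219 218
 218 218 218 218 218 218 218 218 218 217 217 212 192 178 196 212 219 218
 217 219 218 218 218 218 219 218 219 218 218 218 218 218 216 208 199 208
 216 218 219 218 219 219 218 218 219 219 219 218 216 218 218 218 216 203
 168 153 155 141 124 138 183 238 249]
```

```bash
python3 -c "
from station import job
print(job.hand_in())"
```

```text
the job is handed in; nothing more can be done
None
```

The box is standing in the middle gap, flat on the tray floor and square with the row. I handed the job in at about 27 s of the 69 s allowed.

- **Nudging:** I pushed tubs C and D, then B and A, outwards until the force rose with almost no further travel. The readings at each plate peaked at about 10 N and 9 N, and sliding took about 3–5 N. That opened the gap to about 88 mm.
- **Placing:** I gripped the box across its 60 mm side and lowered it. There was no noticeable side force until it touched the floor, at 0.0357 m against 0.0355 m expected. I then released it and backed the arm off, so nothing was being touched.
- **Last checks:** The wrist camera put all five lids at 4.1–4.2°. The box was about 1 mm off the middle of its gap, and the tub positions had changed little from before placing (D was partly out of view). The jar was never approached.
- **What disagreed or failed:**
  - The wrist and scene cameras differed by 1–3 mm on where the box sat in the gripper. I used a value between them, and the box went in freely.
  - I had used up my 12 picture views, so the final check was by numbers only, not by eye.
  - Two early moves and one later one were refused because rows were missing a value. Nothing moved, and I resent them.

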